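Put the tray of rice cakes away in the cake keeper

ROBOT

A 7-joint arm with a two-finger parallel gripper is mounted at the origin on a cart in front of the work surface, level with it; the furniture and walls round the work are solid. World frame = base frame: x ahead of the robot, y to its left, z up, the work surface at z = 0. Lengths are in m, angles in rad, forces in N, time in s.
With the tool pointing down it reaches from about 0.4 to 0.85 m from the base axis. Payload 4.5 kg.
Tool frame: the origin (TCP) lies on the centre line of the jaws, within the pads' length; the fingertips stand ahead of it and the grasp point (between the pads) lies 3 mm ahead of it (r.tip_extent is the z of the fingertips in the tool frame, in m); z points along the fingers, y is the line along which they close (so a half turn about z gives the same grasp; the last joint's range is limited). The gripper opens to 85 mm and grips with 20 to 120 N. Pads are 22 mm wide; open, the fingers measure 114 mm over their backs; the gripper's body (76 mm by 85 mm) begins 54 mm behind the grasp point. The pads swing forward as they close: fully open they stand 13 mm farther back than shut.
Start: joints at [0.034, 0.689, -0.195, 1.565, 0.157, 0.902, -0.215], TCP at [0.625, 0, 0.253] pointing down, gripper open.
Joint ranges: [-3.01, 3.01], [-0.46, 2.08], [-1.47, 1.51], [0.13, 2.56], [-1, 4.14], [0.04, 2.09], [-2.66, 2.66]. Speed limits (rad/s): [2.57, 2.57, 3.14, 3.14, 3.14, 3.14, 3.14].

INTERFACE

Orientations are given as a unit quaternion [w, x, y, z].
In Python, from station import r gives the robot as it stands.
- The arm moves only by the tool drive_tool, never from a script. Its argument "moves" is a list of rows, each a list of 3 entries, a list of its own where there are three numbers: the shift along the tool's x, y, z in mm, then the turn, a rotation vector about the tool's x, y, z in degrees, then the finger opening in mm, from 0 to 85.4. In form: [[[dx, dy, dz], [wx, wy, wz], grip], ...]. A call has exactly 10 rows; each row is the pose to reach, as a shift and turn from the pose commanded when the call began, along the tool's axes at that moment; what a row does not reach only later rows make up. A row lasts 1/10 s, in which the tool goes at most 50 mm and 8.59 degrees, less where a joint would pass 70% of its speed; a pose out of reach is approached as far as the arm can. A call with a gripper value outside its range is refused whole. The fingers move at their own pace and stop on an object; "squeeze" is the grip in N (left out, the last holds). Time passes only in rows, so rows that repeat a pose let the fingers close, or fill a call up. It gives the time, the measured TCP pose, the force, the opening and the grip force at its end, in the units of the state.
- r.sense(): the state, without advancing time (a new reading comes with each control period).
- r.camera(name): name is "scene" or "side" or "wrist"; returns the picture (480x640x3 uint8, red, green, blue); there is no depth.
- r.calibration(name): a dict with "mtx" (3x3 intrinsics, pixels), "R" (3x3) and "t" (3): a world point X has camera coordinates R X + t. Camera axes: x right, y down, z forward; pixel columns grow to the right and rows downward; lengths in m; the calibration is good to about 2 mm. A picture is of the moment at which its call begins: read the wrist's pose just before it. calibration takes no time and is no camera call; for the wrist camera it gives the pose at the moment of the call.
- r.sign_off(): hands the job in; it is judged then, once.
The state is a dict: "t": time; "joint_positions": joint angles; "joint_vel": joint speeds; "joint_torque": joint torques, N m; "position": TCP position; "eef_rot": TCP orientation; "ft_force": force on the tool from outside, world axes, zero at the start; "wrist_torque": the same for the moment, N m; "finger_gap": finger opening in m; "gripper_force": force on a finger pad.
Only numpy, scipy, OpenCV 4.12 (cv2) and the standard library are available. Lean on these libraries where they do the work, as an engineer would, in place of code of your own. Each camera call takes 0.05 s, during which the arm holds its last target. There are 200 camera calls.

TASK

Put the finished rice cakes away for the day: with the fingertips push the slat tray fully home into the cake keeper, swing the glazed door shut, and push the drop bar of the latch over and down until it lies level across the door. Push the tray gently and never lift it, so that the cakes keep their places on it, and leave the other things on the table alone.

Things in the scene. Friction and masses are not known exactly. Their poses are not given: they have to be found in the camera images.
- cabinet: cake keeper, a low fixed steel cabinet, 327 x 210 x 98 mm. Origin on the table, z up; +x runs from its open front to its back, +y to the left seen from the front. Front face x = -0.175, back x = 0.152, sides y = 0.098 and -0.112. Tray opening y = -0.077 to 0.077, z = 0.032 to 0.091; runners' top z = 0.036; the roof (clear pane in a steel rim) starts 20 mm behind the front face.
- cake_tray: slat tray of six cakes, 303 long, 146 wide, 21 mm high, 0.2 to 0.4 kg plus cakes, loose on the runners with 4 mm play each side; slides with a few N. Origin: centre of underside; y axis along its length, pointing out of the cabinet (cabinet -x). Origin at cabinet x = -0.0145 when against the back stop, its near end then 9 mm inside the front face; starts 70 to 120 mm farther out.
- tray_end (a point): middle of the tray's near end face (the end that sticks out of the cabinet), at half the tray's height, 46 mm above the table; the cakes begin about 40 mm behind it
- door (a joint): door angle, rad: 0 = shut flat against the front face, 1.57 = square to it, 2.0 = open stop. Clear door in a steel frame on an upright hinge at the left; 183 mm from axis to free edge, 14 mm thick, z = 0.018 to 0.095; light friction (0.06 N m), stays where left. Cannot shut while the tray sticks out or the latch bar is down.
- door_hinge (a point): point on the door's upright hinge axis, mid-thickness of the door and at half its height (z = 0.0565); cabinet x = -0.182, y = 0.098
- door_edge (a point): the door's free edge on its outer face at half its height (z = 0.0565), 183 mm along the door from the hinge axis. The outer face is smooth but for a black pull knob 16 mm across, 166 mm from the axis at z = 0.046, 18 mm proud; a thin lip 23 mm deep along its top points inwards and bridges the gap to the roof
- latch (a joint): angle of the latch bar, rad: 0 = upright, 1.571 = level across the shut door (stop), negative = leaning away from the door (to -0.3). It turns in the plane of the front about a level pivot on the right-hand front post (cabinet x = -0.191, y = -0.099, z = 0.078), over the top to the left and down; friction 0.05 N m holds it where left.
- latch_knob (a point): centre of the black knob at the bar's end, 55 mm from the pivot: a peg 15 mm thick and 20 mm long pointing out of the front (cabinet x = -0.197 to -0.217); z = 0.133 with the bar upright, 0.078 with it level. The bar is 14 mm wide, 6 mm thick, 2 mm in front of the shut door
- cake_0: one of the six loose flower-shaped rice cakes on the tray, about 63 x 67 mm and 27 mm high; origin at the centre of its underside, z up
- place_0 (a point): the spot on the tray's top where cake_0 stands; it moves with the tray
- cake_1: one of the six loose flower-shaped rice cakes on the tray, about 63 x 67 mm and 27 mm high; origin at the centre of its underside, z up
- place_1 (a point): the spot on the tray's top where cake_1 stands; it moves with the tray
- cake_2: one of the six loose flower-shaped rice cakes on the tray, about 63 x 67 mm and 27 mm high; origin at the centre of its underside, z up
- place_2 (a point): the spot on the tray's top where cake_2 stands; it moves with the tray
- cake_3: one of the six loose flower-shaped rice cakes on the tray, about 63 x 67 mm and 27 mm high; origin at the centre of its underside, z up
- place_3 (a point): the spot on the tray's top where cake_3 stands; it moves with the tray
- cake_4: one of the six loose flower-shaped rice cakes on the tray, about 63 x 67 mm and 27 mm high; origin at the centre of its underside, z up
- place_4 (a point): the spot on the tray's top where cake_4 stands; it moves with the tray
- cake_5: one of the six loose flower-shaped rice cakes on the tray, about 63 x 67 mm and 27 mm high; origin at the centre of its underside, z up
- place_5 (a point): the spot on the tray's top where cake_5 stands; it moves with the tray
- roller: bystander: white rolling pin, 252 x 45 mm, lying flat; origin at the centre of its underside
- stamp_a: bystander: turned wooden flower stamp standing upright, 27 mm across, 77 mm high; origin at the centre of its underside
- timer: bystander: white kitchen timer, 62 x 62 x 23 mm, lying flat; origin at the centre of its underside
- sugar_bowl: bystander: steel bowl, 104 mm across, 41 mm high; origin at the centre of its underside
Not all that is in view belongs to the job. What is shaped like the cake_5 but turquoise or yellow is not meant.

How it is judged:
By the outcome, as a careful person would: the job done as asked, in the order asked, and still so for the second after the job is handed in, with the robot touching nothing.
It also fails if it takes over 64 s, if anything falls off the work surface, if the arm or the gripper's body presses on something with over 40 N, if the wrist force passes 120 N, or if a joint passes its speed limit or range.

## Working session

There is one attempt and no reset: what is moved stays moved. The work goes in short steps, Python scripts to look and compute and a tool call to move; the robot and the scene stay as the last step left them, time stands still between calls to the robot, and variables do not carry over. Pictures are saved under pics/ and viewed, at most 10 in all, crops included, and the job is handed in when it is done.

Besides the shell and the picture viewer there is one more tool, called after "Call:" as name(argument=value, ...) on one line, values as JSON. drive_tool: Moves the arm, as the interface text tells. Its arguments: {"type":"object","properties":{"moves":{"type":"array","items":{"type":"array"}},"squeeze":{"type":"number"}},"required":["moves"]}

```bash
mkdir -p pics; python3 - <<'E'
from station import r
import cv2
for n in("scene","side"):
    cv2.imwrite(f"pics/{n}0.png",r.camera(n)[:,:,::-1])
    c=r.calibration(n);print(n,c)
s=r.sense();print(s["t"],s["position"],s["eef_rot"],r.tip_extent,s["ft_force"])
E
```

```text
scene {'mtx': array([[498.86774132,   0.        , 317.02214622],
       [  0.        , 498.86774132, 238.80976466],
       [  0.        ,   0.        ,   1.        ]]), 'R': array([[-0.70383259, -0.71017429, -0.01649735],
       [-0.47813812,  0.49078829, -0.72836172],
       [ 0.52536047, -0.50475671, -0.68499419]]), 't': array([0.41995807, 0.34708243, 1.0903888 ])}
side {'mtx': array([[436.22573772,   0.        , 320.77448053],
       [  0.        , 436.22573772, 241.42034798],
       [  0.        ,   0.        ,   1.        ]]), 'R': array([[ 0.91498033, -0.40318922, -0.01579408],
       [-0.16002677, -0.32666864, -0.9314929 ],
       [ 0.37040846,  0.85482516, -0.36341645]]), 't': array([-0.47489124,  0.19513555,  0.90476394])}
0.1 [ 6.24462451e-01 -3.01272531e-05  2.52562595e-01] [-5.48098463e-04  7.07085072e-01  7.07128010e-01 -6.14792948e-04] 0.022 [-0.01773438 -0.11815305  0.57122661]
```

View pics/scene0.png

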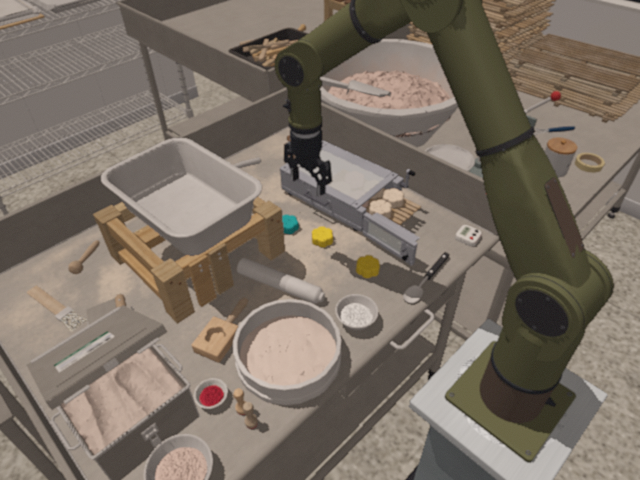

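View pics/side0.png

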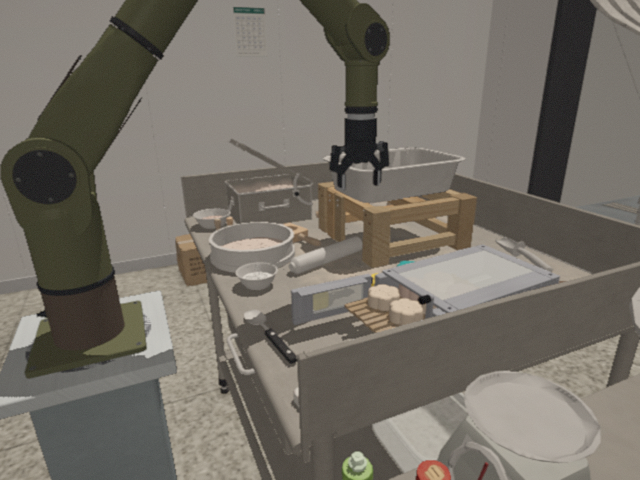

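The scene picture shows the keeper at about (340,185), the tray sticking out at (405,210), the open door from (350,205) to (415,245), and the latch knob near (410,172). In the side picture the tray is at (375,310), the door at (330,295) and the latch knob at (425,300). I'll enlarge both to get exact points.

```bash
python3 - <<'E'
import cv2,numpy as np
a=cv2.imread("pics/scene0.png")[135:275,270:450]
b=cv2.imread("pics/side0.png")[235:350,280:570]
cv2.imwrite("pics/c1.png",cv2.resize(a,None,fx=4.2,fy=4.2,interpolation=cv2.INTER_CUBIC))
cv2.imwrite("pics/c2.png",cv2.resize(b,None,fx=2.75,fy=2.75,interpolation=cv2.INTER_CUBIC))
E
```

```text
(no output)
```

View pics/c1.png

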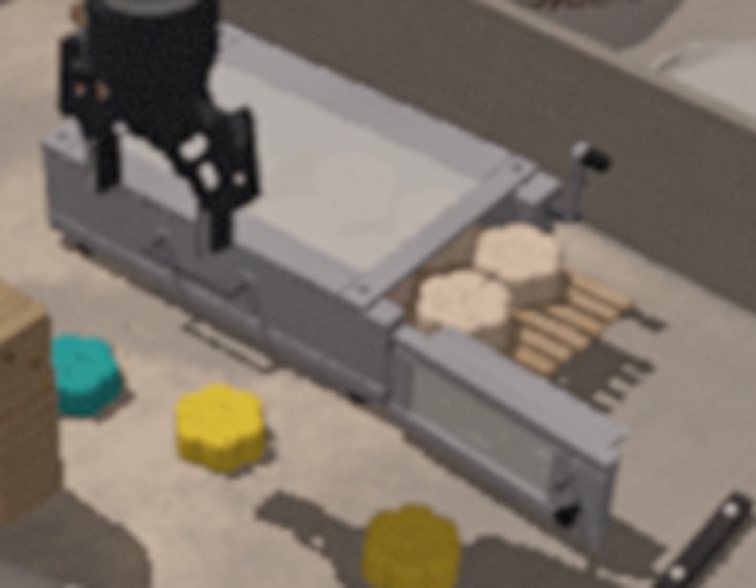

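View pics/c2.png

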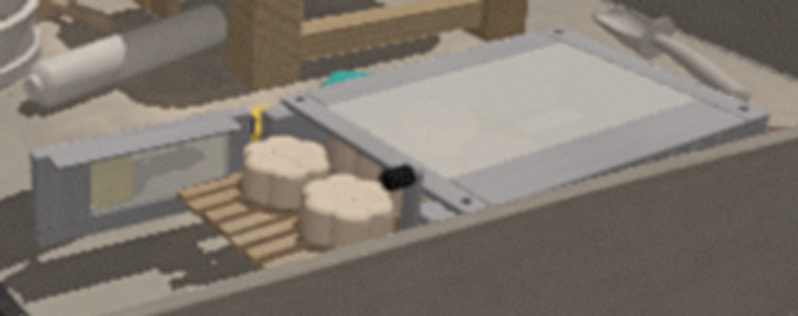

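The cakes meant are the pale ones on the tray, scene (380,208) and (395,197). The turquoise and yellow ones are not. Next I fit the cabinet pose, door, tray and latch from the corners in both views.

```bash
cat > fit.py <<'E'
import numpy as np
from scipy.optimize import least_squares
from station import r
def c2w(p,q):
    c,s=np.cos(p[2]),np.sin(p[2]); return np.array([p[0]+c*q[0]-s*q[1],p[1]+s*q[0]+c*q[1],q[2]])
def door(th,l,n,z): return [-.182-np.sin(th)*l-np.cos(th)*n, .098-np.cos(th)*l+np.sin(th)*n, z]
def knob(a,x): return [x,-.099+.055*np.sin(a),.078+.055*np.cos(a)]
F={'bl':lambda p:[.152,.098,.098],'br':lambda p:[.152,-.112,.098],'fl':lambda p:[-.155,.098,.098],'fr':lambda p:[-.155,-.112,.098],
'dt':lambda p:door(p[3],.183,7e-3,.095),'db':lambda p:door(p[3],.183,7e-3,.018),'tl':lambda p:[-.166-p[4],.073,.057],'tr':lambda p:[-.166-p[4],-.073,.057],
'k':lambda p:knob(p[5],-.207)}
def px(c,X):
    v=c['mtx']@(c['R']@X+c['t']); return v[:2]/v[2]
if __name__=="__main__":
    C={n:r.calibration(n) for n in('scene','side')}
    O=[('scene','bl',44,140),('scene','fl',352,303),('scene','fr',535,165),('scene','dt',612,457),('scene','db',600,543),('scene','tr',632,300),('scene','tl',527,368),('scene','k',595,156),
    ('side','bl',558,30),('side','br',768,118),('side','fl',283,97),('side','fr',483,208),('side','dt',33,152),('side','db',40,245),('side','tl',180,192),('side','tr',262,265),('side','k',398,178)]
    S={'scene':(4.2,270,135),'side':(2.75,280,235)}
    def res(p):
        o=[]
        for n,k,u,v in O:
            s,a,b=S[n]; o+=list(px(C[n],c2w(p,F[k](p)))-[a+u/s,b+v/s])
        return np.array(o)
    s=least_squares(res,[.75,-.25,0,1.57,.09,0],loss='soft_l1')
    print(s.x.round(4)); e=res(s.x).reshape(-1,2)
    for o,q in zip(O,e): print(o[:2],q.round(1))
    for k in('dt','tl','tr','k'): print(k,c2w(s.x,F[k](s.x)).round(4))
E
python3 fit.py
```

```text
[ 0.7593 -0.2459  0.0762  1.6079  0.1034 -0.0165]
('scene', 'bl') [-1.8 -0.6]
('scene', 'fl') [2.5 0.6]
('scene', 'fr') [ 0.7 -0.2]
('scene', 'dt') [ 0.7 -0. ]
('scene', 'db') [ 0.1 -0.2]
('scene', 'tr') [ 1.  -0.6]
('scene', 'tl') [-2.1  8.6]
('scene', 'k') [-0.1  0.7]
('side', 'bl') [ 0.5 -2.9]
('side', 'br') [ 2.2 -3.2]
('side', 'fl') [-0.6 -1.2]
('side', 'fr') [-4.3  1.4]
('side', 'dt') [ 0.5 -0.2]
('side', 'db') [-0.5 -0.8]
('side', 'tl') [-2.2 -1.4]
('side', 'tr') [10.   7.3]
('side', 'k') [ 0.9 -0.8]
dt [ 0.3873 -0.1622  0.095 ]
tl [ 0.4852 -0.1936  0.057 ]
tr [ 0.4963 -0.3392  0.057 ]
k [ 0.5605 -0.3613  0.133 ]
```

```bash
sed -i "s/('scene','tl',527,368),//;s/,('side','tr',262,265)//;s/('side','fr',483,208),//" fit.py; python3 fit.py
```

```text
[ 0.7586 -0.2468  0.0737  1.607   0.0988 -0.0153]
('scene', 'bl') [-1.4 -0.7]
('scene', 'fl') [2.7 0.6]
('scene', 'fr') [ 1.1 -0.2]
('scene', 'dt') [0.8 0.1]
('scene', 'db') [ 0.3 -0.1]
('scene', 'tr') [ 0.  -1.2]
('scene', 'k') [0.3 0.8]
('side', 'bl') [ 0.7 -2.7]
('side', 'br') [ 2.4 -2.9]
('side', 'fl') [-0.7 -1. ]
('side', 'dt') [ 0.3 -0.1]
('side', 'db') [-0.8 -0.8]
('side', 'tl') [-0.6 -1.8]
('side', 'k') [ 0.5 -0.6]
dt [ 0.3867 -0.1623  0.095 ]
tl [ 0.4891 -0.1935  0.057 ]
tr [ 0.4999 -0.3391  0.057 ]
k [ 0.5595 -0.3616  0.133 ]
```

Fit is good to a few mm: yaw 0.074 rad, tray end at about (0.495,-0.266), door 1.61 rad and latch about upright. I'm moving in front of the tray end with the fingers closed.

Call:
drive_tool(moves=[[[-40,-25,0],[0,0,-1],0],[[-80,-50,0],[0,0,-2],0],[[-120,-75,0],[0,0,-3],0],[[-160,-100,0],[0,0,-4.2],0],[[-200,-125,0],[0,0,-4.2],0],[[-235,-145,0],[0,0,-4.2],0],[[-269,-167,20],[0,0,-4.2],0],[[-269,-167,60],[0,0,-4.2],0],[[-269,-167,90],[0,0,-4.2],0],[[-269,-167,100],[0,0,-4.2],0]])

```text
t: 1.1
position: [0.456, -0.2685, 0.1506]
eef_rot: [-0.003, 0.681, 0.732, -0.001]
ft_force: [0.0, 0.2, 0.1]
finger_gap: 0.0002
gripper_force: 0.0
```

```bash
python3 - <<'E'
from station import r
import cv2,numpy as np
from fit import *
s=r.sense();print(s["t"],s["position"],s["eef_rot"],r.tip_extent,s["ft_force"],s["finger_gap"])
im=r.camera("wrist")[:,:,::-1].copy();c=r.calibration("wrist")
p=[.7586,-.2468,.0737,1.607,.0988,-.0153]
for k in F:
    X=c2w(p,F[k](p)); 
    if (c['R']@X+c['t'])[2]>.02: 
        q=px(c,X); print(k,q.round()); 
        if abs(q).max()<2000: cv2.circle(im,tuple(int(v) for v in q),4,(0,0,255),1)
cv2.imwrite("pics/w1.png",im)
E
```

```text
1.1 [ 0.45595279 -0.26845677  0.15057381] [-0.00267915  0.68089374  0.73237686 -0.00081679] 0.022 [0.04758933 0.18993669 0.10837509] 0.0002163182954601406
bl [1458.   51.]
br [1165.  475.]
fl [689.  52.]
fr [594. 473.]
dt [171.  17.]
db [219.  54.]
tl [395. 120.]
tr [384. 366.]
k [536. 516.]
```

View pics/w1.png

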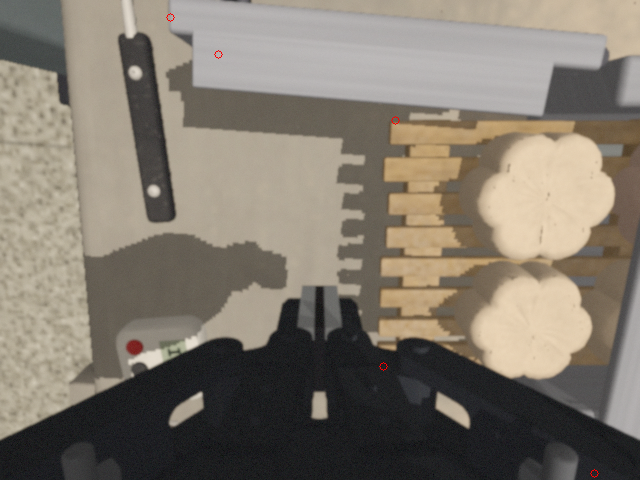

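The wrist view matches the fit: tray corner at (390,122), cakes at (548,198) and (530,320), fingers in front of the tray middle. I descend and start a gentle push.

Call:
drive_tool(moves=[[[0,0,30],[0,0,0],0],[[0,0,60],[0,0,0],0],[[0,0,80],[0,0,0],0],[[0,0,87],[0,0,0],0],[[0,5,87],[0,0,0],0],[[0,10,87],[0,0,0],0],[[0,13,87],[0,0,0],0],[[0,16,87],[0,0,0],0],[[0,18,87],[0,0,0],0],[[0,20,87],[0,0,0],0]])

```text
t: 2.15
position: [0.477, -0.2677, 0.0666]
eef_rot: [-0.001, 0.681, 0.732, -0.001]
ft_force: [-4.0, 0.1, 1.8]
finger_gap: -0.0003
gripper_force: 2.0
```

Call:
drive_tool(moves=[[[0,2,0],[0,0,0],0],[[0,4,0],[0,0,0],0],[[0,6,0],[0,0,0],0],[[0,8,0],[0,0,0],0],[[0,10,0],[0,0,0],0],[[0,12,0],[0,0,0],0],[[0,14,0],[0,0,0],0],[[0,16,0],[0,0,0],0],[[0,18,0],[0,0,0],0],[[0,20,0],[0,0,0],0]])

```text
t: 3.15
position: [0.4982, -0.266, 0.0663]
eef_rot: [0.0, 0.681, 0.733, 0.0]
ft_force: [-3.5, -1.1, 1.9]
finger_gap: 0.0002
gripper_force: 1.8
```

Call:
drive_tool(moves=[[[0,2.5,0],[0,0,0],0],[[0,5,0],[0,0,0],0],[[0,8,0],[0,0,0],0],[[0,11,0],[0,0,0],0],[[0,14,0],[0,0,0],0],[[0,17,0],[0,0,0],0],[[0,20,0],[0,0,0],0],[[0,23,0],[0,0,0],0],[[0,26,0],[0,0,0],0],[[0,29,0],[0,0,0],0]])

```text
t: 4.15
position: [0.5271, -0.2639, 0.0663]
eef_rot: [0.0, 0.681, 0.733, 0.0]
ft_force: [-3.5, -0.2, 0.4]
finger_gap: -0.0
gripper_force: 1.7
```

Call:
drive_tool(moves=[[[0,3,0],[0,0,0],0],[[0,6,0],[0,0,0],0],[[0,9,0],[0,0,0],0],[[0,12,0],[0,0,0],0],[[0,15,0],[0,0,0],0],[[0,18,0],[0,0,0],0],[[0,21,0],[0,0,0],0],[[0,24,0],[0,0,0],0],[[0,26,0],[0,0,0],0],[[0,28,0],[0,0,0],0]])

```text
t: 5.15
position: [0.5549, -0.2618, 0.0663]
eef_rot: [-0.0, 0.681, 0.733, -0.0]
ft_force: [-3.7, -0.8, 1.0]
finger_gap: -0.0
gripper_force: 1.8
```

Call:
drive_tool(moves=[[[0,1.5,0],[0,0,0],0],[[0,3,0],[0,0,0],0],[[0,4.5,0],[0,0,0],0],[[0,6,0],[0,0,0],0],[[0,7,0],[0,0,0],0],[[0,8,0],[0,0,0],0],[[0,9,0],[0,0,0],0],[[0,10,0],[0,0,0],0],[[0,11,0],[0,0,0],0],[[0,12,0],[0,0,0],0]])

```text
t: 6.15
position: [0.5668, -0.261, 0.0663]
eef_rot: [0.0, 0.681, 0.733, 0.0]
ft_force: [-3.6, 0.2, 1.9]
finger_gap: -0.0003
gripper_force: 1.7
```

Call:
drive_tool(moves=[[[0,1,0],[0,0,0],0],[[0,2,0],[0,0,0],0],[[0,3,0],[0,0,0],0],[[0,4,0],[0,0,0],0],[[0,5,0],[0,0,0],0],[[0,6,0],[0,0,0],0],[[0,7,0],[0,0,0],0],[[0,8,0],[0,0,0],0],[[0,8,0],[0,0,0],0],[[0,8,0],[0,0,0],0]])

```text
t: 7.15
position: [0.5672, -0.2609, 0.0663]
eef_rot: [-0.006, 0.681, 0.732, -0.005]
ft_force: [-19.6, 1.0, 15.5]
finger_gap: -0.0001
gripper_force: 1.1
```

Call:
drive_tool(moves=[[[0,0.5,0],[0,0,0],0],[[0,1,0],[0,0,0],0],[[0,1.5,0],[0,0,0],0],[[0,2,0],[0,0,0],0],[[0,2.5,0],[0,0,0],0],[[0,3,0],[0,0,0],0],[[0,3,0],[0,0,0],0],[[0,3,0],[0,0,0],0],[[0,3,0],[0,0,0],0],[[0,3,0],[0,0,0],0]])

```text
t: 8.15
position: [0.5672, -0.2609, 0.0664]
eef_rot: [-0.008, 0.682, 0.732, -0.007]
ft_force: [-26.6, 2.4, 21.4]
finger_gap: -0.0002
gripper_force: 0.2
```

Blocked at x=0.567 with an upward component. I back off and look to tell the back stop from a snag.

Call:
drive_tool(moves=[[[0,-5,0],[0,0,0],0],[[0,-15,0],[0,0,0],0],[[0,-30,0],[0,0,0],0],[[0,-50,0],[0,0,0],0],[[0,-70,-10],[0,0,0],0],[[0,-85,-30],[0,0,0],0],[[0,-85,-60],[0,0,0],0],[[0,-85,-90],[0,0,0],0],[[0,-85,-110],[0,0,0],0],[[0,-85,-110],[0,0,0],0]])

```text
t: 9.15
position: [0.4969, -0.2671, 0.1796]
eef_rot: [0.005, 0.681, 0.733, 0.002]
ft_force: [0.7, 0.6, -0.1]
finger_gap: 0.0003
gripper_force: 0.0
```

```bash
python3 - <<'E'
from station import r
import cv2,numpy as np
from fit import *
s=r.sense();print(s["t"],s["position"],s["ft_force"])
im=r.camera("wrist")[:,:,::-1].copy();c=r.calibration("wrist")
p=[.7586,-.2468,.0737,1.607,0,-.0153]
def mark(q,col):
    u=px(c,c2w(p,q));print(q,u.round());cv2.circle(im,tuple(int(v) for v in u),3,col,1)
for y in(-.073,-.03,0.03,.073): mark([-.166,y,.057],(0,0,255)); mark([-.175,y,.032],(255,0,0))
mark([-.155,.098,.098],(0,255,0));mark([-.155,0,.098],(0,255,0))
cv2.imwrite("pics/w2.png",cv2.resize(im[60:420,240:640],None,fx=1.65,fy=1.65,interpolation=cv2.INTER_CUBIC))
E
```

```text
9.15 [ 0.49690166 -0.2670992   0.17964571] [ 0.74870201  0.55871883 -0.13695438]
[-0.166, -0.073, 0.057] [462. 340.]
[-0.175, -0.073, 0.032] [438. 323.]
[-0.166, -0.03, 0.057] [468. 282.]
[-0.175, -0.03, 0.032] [443. 269.]
[-0.166, 0.03, 0.057] [478. 191.]
[-0.175, 0.03, 0.032] [450. 186.]
[-0.166, 0.073, 0.057] [486. 118.]
[-0.175, 0.073, 0.032] [456. 119.]
[-0.155, 0.098, 0.098] [551.  60.]
[-0.155, 0, 0.098] [523. 257.]
```

View pics/w2.png

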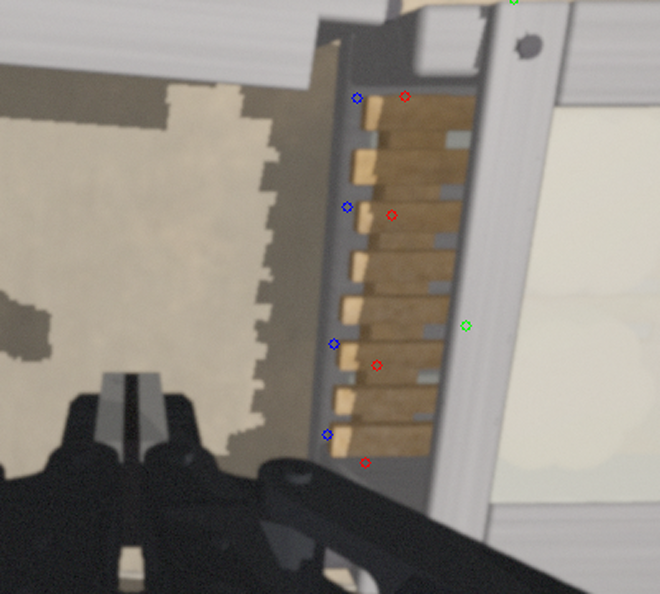

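The picture shows slat ends at about (356,217), roughly 10 mm short of home (expected ≈380). The roof rim at x≈455 sits about 4 mm nearer than my fit. The wide side of the finger linkage must have met the roof rim. I turn the gripper 90° so its narrow side faces the cabinet.

Call:
drive_tool(moves=[[[0,0,0],[0,0,8],0],[[0,0,0],[0,0,16],0],[[0,0,0],[0,0,24],0],[[0,0,0],[0,0,32],0],[[0,0,0],[0,0,40],0],[[0,0,0],[0,0,48],0],[[0,0,0],[0,0,56],0],[[0,0,0],[0,0,64],0],[[0,0,0],[0,0,72],0],[[0,0,0],[0,0,80],0]])

```text
t: 10.2
position: [0.4933, -0.2662, 0.1751]
eef_rot: [0.0, 0.993, 0.121, -0.0]
ft_force: [-1.0, -0.2, -0.4]
finger_gap: -0.0002
gripper_force: 0.0
```

Call:
drive_tool(moves=[[[0,0,0],[0,0,5],0],[[0,0,0],[0,0,10],0],[[0,0,0],[0,0,10],0],[[0,0,0],[0,0,10],0],[[0,0,0],[0,0,10],0],[[0,0,0],[0,0,10],0],[[0,0,30],[0,0,10],0],[[0,0,60],[0,0,10],0],[[0,0,70],[0,0,10],0],[[0,0,70],[0,0,10],0]])

```text
t: 11.2
position: [0.4921, -0.266, 0.1052]
eef_rot: [-0.001, 0.999, 0.037, -0.001]
ft_force: [0.1, 0.7, -0.4]
finger_gap: -0.0002
gripper_force: 0.0
```

Call:
drive_tool(moves=[[[10,0,20],[0,0,0],0],[[20,0,41],[0,0,0],0],[[30,0,41],[0,0,0],0],[[38,0,41],[0,0,0],0],[[45,0,41],[0,0,0],0],[[50,0,41],[0,0,0],0],[[55,0,41],[0,0,0],0],[[59,0,41],[0,0,0],0],[[62,0,41],[0,0,0],0],[[65,0,41],[0,0,0],0]])

```text
t: 12.2
position: [0.5578, -0.2617, 0.0653]
eef_rot: [-0.0, 0.999, 0.037, -0.0]
ft_force: [-0.2, -0.2, 0.9]
finger_gap: 0.0002
gripper_force: 0.0
```

Call:
drive_tool(moves=[[[2,0,0],[0,0,0],0],[[4,0,0],[0,0,0],0],[[6,0,0],[0,0,0],0],[[8,0,0],[0,0,0],0],[[10,0,0],[0,0,0],0],[[11,0,0],[0,0,0],0],[[12,0,0],[0,0,0],0],[[13,0,0],[0,0,0],0],[[14,0,0],[0,0,0],0],[[15,0,0],[0,0,0],0]])

```text
t: 13.2
position: [0.5711, -0.2608, 0.0652]
eef_rot: [-0.0, 0.999, 0.036, -0.001]
ft_force: [-4.1, -0.2, 1.8]
finger_gap: -0.0002
gripper_force: 2.0
```

Sliding again at about 4 N. I continue slowly to the stop.

Call:
drive_tool(moves=[[[1,0,0],[0,0,0],0],[[2,0,0],[0,0,0],0],[[3,0,0],[0,0,0],0],[[4,0,0],[0,0,0],0],[[5,0,0],[0,0,0],0],[[6,0,0],[0,0,0],0],[[6,0,0],[0,0,0],0],[[6,0,0],[0,0,0],0],[[6,0,0],[0,0,0],0],[[6,0,0],[0,0,0],0]])

```text
t: 14.2
position: [0.5792, -0.26, 0.0654]
eef_rot: [0.0, 0.999, 0.037, 0.0]
ft_force: [-1.1, 0.6, -0.9]
finger_gap: -0.0001
gripper_force: 0.6
```

Call:
drive_tool(moves=[[[0.7,0,0],[0,0,0],0],[[1.4,0,0],[0,0,0],0],[[2.1,0,0],[0,0,0],0],[[2.8,0,0],[0,0,0],0],[[3.5,0,0],[0,0,0],0],[[4,0,0],[0,0,0],0],[[4,0,0],[0,0,0],0],[[4,0,0],[0,0,0],0],[[4,0,0],[0,0,0],0],[[4,0,0],[0,0,0],0]])

```text
t: 15.2
position: [0.5814, -0.2601, 0.0653]
eef_rot: [-0.0, 0.999, 0.036, -0.001]
ft_force: [-5.3, -1.3, 5.0]
finger_gap: -0.0002
gripper_force: 3.0
```

Call:
drive_tool(moves=[[[0.7,0,0],[0,0,0],0],[[1.4,0,0],[0,0,0],0],[[2.1,0,0],[0,0,0],0],[[2.8,0,0],[0,0,0],0],[[3,0,0],[0,0,0],0],[[3,0,0],[0,0,0],0],[[3,0,0],[0,0,0],0],[[3,0,0],[0,0,0],0],[[3,0,0],[0,0,0],0],[[3,0,0],[0,0,0],0]])

```text
t: 16.2
position: [0.5816, -0.2601, 0.0653]
eef_rot: [-0.001, 0.999, 0.036, -0.004]
ft_force: [-11.0, -0.3, 7.8]
finger_gap: -0.0001
gripper_force: 5.5
```

Call:
drive_tool(moves=[[[-5,0,0],[0,0,0],0],[[-15,0,0],[0,0,0],0],[[-30,0,0],[0,0,0],0],[[-45,0,-20],[0,0,0],0],[[-60,0,-60],[0,0,0],0],[[-80,0,-100],[0,0,0],0],[[-90,0,-120],[0,0,0],0],[[-90,0,-120],[0,0,0],0],[[-90,0,-120],[0,0,0],0],[[-90,0,-120],[0,0,0],0]])

```text
t: 17.2
position: [0.4965, -0.2654, 0.1843]
eef_rot: [-0.0, 0.999, 0.037, 0.0]
ft_force: [0.8, 1.0, -0.3]
finger_gap: 0.0003
gripper_force: 0.0
```

```bash
python3 - <<'E'
from station import r
import cv2,numpy as np
from fit import *
s=r.sense();print(s["t"],s["position"],s["ft_force"])
im=r.camera("wrist")[:,:,::-1].copy();c=r.calibration("wrist")
p=[.7543,-.2468,.0737,1.607,0,-.0153]
def mark(q,col):
    u=px(c,c2w(p,q));print(q,u.round());cv2.circle(im,tuple(int(v) for v in u),3,col,1)
for y in(-.073,-.03,0.03,.073): mark([-.166,y,.057],(0,0,255)); mark([-.175,y,.032],(255,0,0))
mark([-.155,.098,.098],(0,255,0));mark([-.155,0,.098],(0,255,0));mark(knob(0,-.207),(0,255,255));mark([-.155,-.112,.098],(0,255,0))
cv2.imwrite("pics/w3.png",im)
im=r.camera("scene")[:,:,::-1][135:275,270:450]
cv2.imwrite("pics/s3.png",cv2.resize(im,None,fx=4.2,fy=4.2,interpolation=cv2.INTER_CUBIC))
E
```

```text
17.2 [ 0.49653695 -0.26544138  0.18428779] [ 0.82687403  0.99714955 -0.30092614]
[-0.166, -0.073, 0.057] [442.  85.]
[-0.175, -0.073, 0.032] [429. 104.]
[-0.166, -0.03, 0.057] [369.  85.]
[-0.175, -0.03, 0.032] [364. 104.]
[-0.166, 0.03, 0.057] [267.  85.]
[-0.175, 0.03, 0.032] [273. 104.]
[-0.166, 0.073, 0.057] [195.  84.]
[-0.175, 0.073, 0.032] [207. 104.]
[-0.155, 0.098, 0.098] [115.  50.]
[-0.155, 0, 0.098] [318.  50.]
[-0.207, np.float64(-0.099), np.float64(0.133)] [547. 165.]
[-0.155, -0.112, 0.098] [550.  50.]
```

View pics/w3.png

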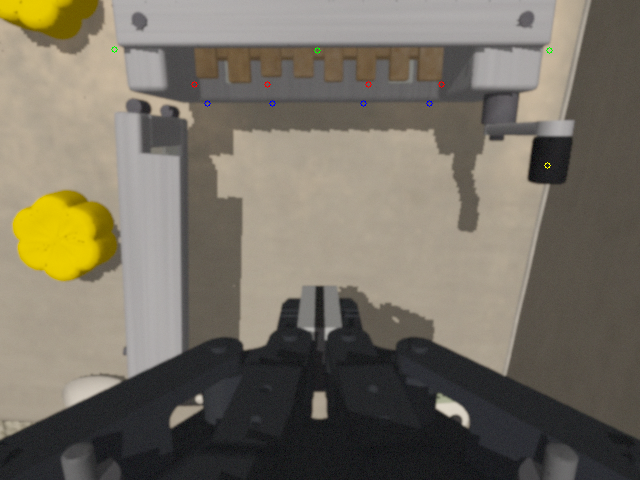

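The tray is home: slat ends at rows 75–82 against about 82 predicted, symmetric in the opening. Cabinet x is refined to 0.756. The latch knob is at (549,160) and the door runs from (150,112) to (150,380). Next I go over the door to its outer side.

Call:
drive_tool(moves=[[[-8,-36,0],[0,0,0],0],[[-16,-72,0],[0,0,0],0],[[-24,-108,0],[0,0,0],0],[[-32,-141,0],[0,0,0],0],[[-32,-141,0],[0,0,0],0],[[-32,-141,30],[0,0,0],0],[[-32,-141,60],[0,0,0],0],[[-32,-141,85],[0,0,0],0],[[-32,-141,97],[0,0,0],0],[[-32,-141,97],[0,0,0],0]])

```text
t: 18.3
position: [0.4531, -0.1282, 0.0862]
eef_rot: [-0.0, 0.999, 0.036, -0.002]
ft_force: [-0.3, 0.1, 0.1]
finger_gap: -0.0002
gripper_force: 0.0
```

Call:
drive_tool(moves=[[[0,10,0],[0,0,0],0],[[1,19,0],[0,0,0],0],[[-1,30,0],[0,0,0],0],[[-2,41,0],[0,0,0],0],[[-2,52,0],[0,0,0],0],[[-1,63,0],[0,0,0],0],[[2,74,0],[0,0,0],0],[[5,85,0],[0,0,0],0],[[10,95,0],[0,0,0],0],[[15,105,0],[0,0,0],0]])

```text
t: 19.3
position: [0.4768, -0.2323, 0.0883]
eef_rot: [-0.0, 0.999, 0.037, 0.0]
ft_force: [-0.7, 0.1, -0.4]
finger_gap: 0.0001
gripper_force: 0.3
```

Call:
drive_tool(moves=[[[7,9,0],[0,0,0],0],[[14,18,0],[0,0,0],0],[[22,25,0],[0,0,0],0],[[31,32,0],[0,0,0],0],[[40,38,0],[0,0,0],0],[[49,43,0],[0,0,0],0],[[56,46,0],[0,0,0],0],[[63,48,0],[0,0,0],0],[[68,49,0],[0,0,0],0],[[72,50,0],[0,0,0],0]])

```text
t: 20.3
position: [0.5521, -0.276, 0.0882]
eef_rot: [-0.0, 0.999, 0.037, -0.0]
ft_force: [-1.0, 0.9, 0.1]
finger_gap: -0.0001
gripper_force: 0.3
```

Call:
drive_tool(moves=[[[1,0,0],[0,0,0],0],[[2,0,0],[0,0,0],0],[[3,0,0],[0,0,0],0],[[4,0,0],[0,0,0],0],[[5,0,0],[0,0,0],0],[[6,0,0],[0,0,0],0],[[7,0,0],[0,0,0],0],[[8,0,0],[0,0,0],0],[[8,0,0],[0,0,0],0],[[8,0,0],[0,0,0],0]])

```text
t: 21.3
position: [0.5598, -0.2756, 0.0883]
eef_rot: [0.0, 0.999, 0.037, 0.0]
ft_force: [-0.5, -0.2, 0.4]
finger_gap: 0.0001
gripper_force: 0.3
```

Call:
drive_tool(moves=[[[1,0,0],[0,0,0],0],[[2,0,0],[0,0,0],0],[[3,0,0],[0,0,0],0],[[4,0,0],[0,0,0],0],[[5,0,0],[0,0,0],0],[[6,0,0],[0,0,0],0],[[6,0,0],[0,0,0],0],[[6,0,0],[0,0,0],0],[[6,0,0],[0,0,0],0],[[6,0,0],[0,0,0],0]])

```text
t: 22.3
position: [0.5599, -0.2755, 0.0882]
eef_rot: [-0.001, 0.999, 0.036, -0.005]
ft_force: [-12.0, 0.1, 8.8]
finger_gap: -0.0003
gripper_force: 6.2
```

The door is shut against its stop at 12 N. I check the bench rim's height on the right before going beside the latch knob, and back off first.

Call:
drive_tool(moves=[[[-8,0,0],[0,0,0],0],[[-20,0,0],[0,0,0],0],[[-40,0,-20],[0,0,0],0],[[-55,0,-60],[0,0,0],0],[[-70,0,-100],[0,0,0],0],[[-80,0,-120],[0,0,0],0],[[-80,0,-140],[0,0,0],0],[[-80,0,-140],[0,0,0],0],[[-80,0,-140],[0,0,0],0],[[-80,0,-140],[0,0,0],0]])

```text
t: 23.3
position: [0.4861, -0.2803, 0.2273]
eef_rot: [-0.001, 0.999, 0.037, -0.0]
ft_force: [0.6, -0.2, 0.3]
finger_gap: 0.0001
gripper_force: 0.0
```

```bash
python3 - <<'E'
from station import r
import cv2,numpy as np
from fit import *
s=r.sense();print(s["t"],s["position"],s["eef_rot"],s["ft_force"])
im=r.camera("wrist")[:,:,::-1].copy();c=r.calibration("wrist")
p=[.7563,-.2478,.0737]
def mark(q,col):
    u=px(c,c2w(p,q));cv2.circle(im,tuple(int(v) for v in u),3,col,1)
for x in(-.197,-.217): mark(knob(0,x),(0,255,255))
mark([-.155,.098,.098],(0,255,0));mark([-.155,-.112,.098],(0,255,0))
mark(door(0,.183,.007,.095),(0,0,255));mark(door(0,0,.007,.095),(0,0,255))
im2=r.camera("side")[:,:,::-1].copy();cs=r.calibration("side")
for z,col in((.05,(255,0,0)),(.1,(0,255,0)),(.15,(0,0,255))):
    for x in(.50,.56,.62):
        u=px(cs,np.array([x,-.445,z]));cv2.circle(im2,tuple(int(v) for v in u),2,col,-1)
o=np.hstack([im,im2]);print(o.shape)
cv2.imwrite("pics/w4.png",np.vstack([cv2.resize(im,(480,360)),np.pad(cv2.resize(im2[260:380,330:530],(400,240)),((0,0),(0,80),(0,0)))]))
E
```

```text
23.3 [ 0.48606766 -0.28030663  0.22725846] [-5.08055544e-04  9.99312392e-01  3.70719649e-02 -3.93240086e-04] [ 0.55764949 -0.22089879  0.34825804]
(480, 1280, 3)
```

View pics/w4.png

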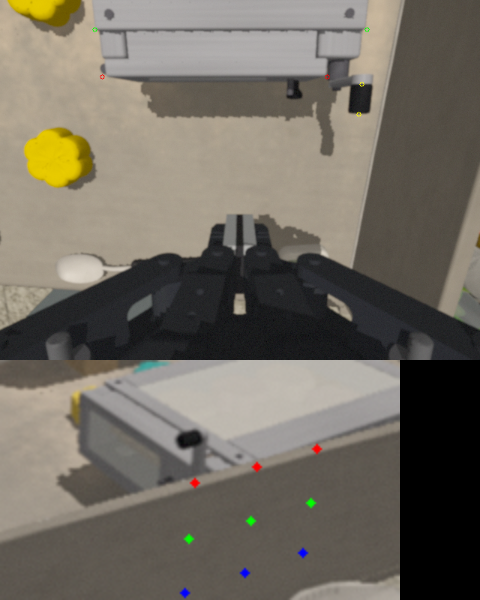

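```bash
python3 - <<'E'
from station import r
import numpy as np
c=r.calibration("wrist");R,t=c['R'],c['t'];o=-R.T@t
p=[.7563,-.2478,.0737];cs,sn=np.cos(p[2]),np.sin(p[2])
def ray(u,v,z):
    d=R.T@np.linalg.inv(c['mtx'])@[u,v,1];X=o+d*(z-o[2])/d[2];q=X[:2]-p[:2];return X.round(3),np.round([cs*q[0]+sn*q[1],-sn*q[0]+cs*q[1]],3)
for u,v in((400,5),(378,100),(357,225)): print('base',ray(u*4/3,v*4/3,0))
for u,v in((479,170),(445,300)):
    for z in(.1,.15): print('top inner',z,ray(u*4/3,v*4/3,z))
print('knob',ray(480,129,.133)); s=r.sense();q=s["position"][:2]-np.array(p[:2]);print(cs*q[0]+sn*q[1],-sn*q[0]+cs*q[1],s["position"][2],s["joint_positions"])
E
```

```text
base (array([ 0.659, -0.438,  0.   ]), array([-0.111, -0.183]))
base (array([ 0.562, -0.434,  0.   ]), array([-0.208, -0.172]))
base (array([ 0.408, -0.438,  0.   ]), array([-0.362, -0.164]))
top inner 0.1 (array([ 0.507, -0.488,  0.1  ]), array([-0.266, -0.221]))
top inner 0.15 (array([ 0.516, -0.445,  0.15 ]), array([-0.254, -0.179]))
top inner 0.1 (array([ 0.376, -0.492,  0.1  ]), array([-0.397, -0.216]))
top inner 0.15 (array([ 0.412, -0.449,  0.15 ]), array([-0.359, -0.175]))
knob (array([ 0.559, -0.361,  0.133]), array([-0.205, -0.098]))
-0.27217379311480117 -0.012649490953669771 0.2271000739691272 [ 0.29773861  0.65091581  0.24234644  1.80271008 -0.22352884  0.71653262
 -0.8350226 ]
```

The rim's inner face is at cabinet y≈-0.172 with its top at z≈0.15, so there is room for the closed fingers beside the knob (cabinet y -0.098, z 0.133). I go to its right side.

Call:
drive_tool(moves=[[[15,30,0],[0,0,0],0],[[30,60,0],[0,0,0],0],[[45,90,0],[0,0,0],0],[[60,123,0],[0,0,0],0],[[60,123,0],[0,0,0],0],[[60,123,0],[0,0,0],0],[[60,123,30],[0,0,0],0],[[60,123,60],[0,0,0],0],[[60,123,80],[0,0,0],0],[[60,123,87],[0,0,0],0]])

```text
t: 24.4
position: [0.5533, -0.3963, 0.1384]
eef_rot: [-0.002, 0.999, 0.037, -0.002]
ft_force: [-0.2, 0.2, -0.2]
finger_gap: -0.0003
gripper_force: 0.0
```

Call:
drive_tool(moves=[[[0,-7,0],[0,0,0],0],[[0,-14,0],[0,0,0],0],[[0,-21,0],[0,0,0],0],[[0,-28,0],[0,0,0],0],[[0,-35,1],[0,0,0],0],[[0,-42,4],[0,0,0],0],[[0,-48,8],[0,0,0],0],[[0,-54,13],[0,0,0],0],[[0,-58,17],[0,0,0],0],[[0,-61,20],[0,0,0],0]])

```text
t: 25.4
position: [0.5501, -0.3378, 0.1205]
eef_rot: [-0.0, 0.999, 0.037, -0.0]
ft_force: [0.5, -0.6, 0.2]
finger_gap: -0.0
gripper_force: 0.3
```

```bash
python3 - <<'E'
from station import r
import cv2
im=r.camera("side")[:,:,::-1][260:360,330:500];im2=r.camera("scene")[:,:,::-1][140:240,330:500]
cv2.imwrite("pics/k1.png",cv2.resize(cv2.vconcat([im,im2]),None,fx=3,fy=3,interpolation=cv2.INTER_CUBIC))
E
```

```text
(no output)
```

View pics/k1.png

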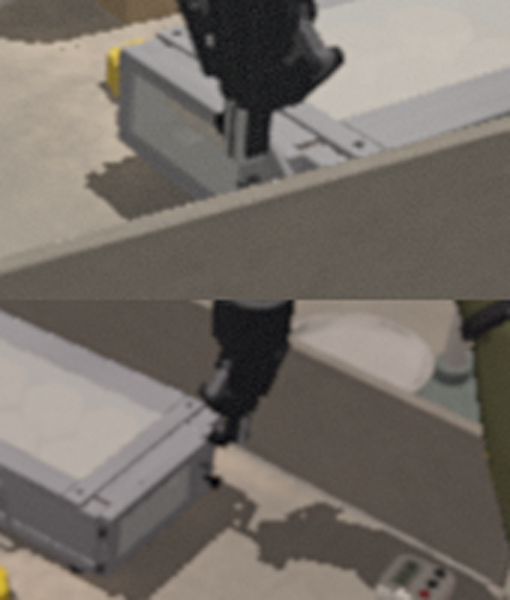

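The side view shows the knob at (220,122) carried left of the finger, with the bar leaning about 60°. Next I lift over it and press down from above.

Call:
drive_tool(moves=[[[0,4,0],[0,0,0],0],[[0,4,-15],[0,0,0],0],[[0,4,-28],[0,0,0],0],[[0,4,-30],[0,0,0],0],[[0,-12,-30],[0,0,0],0],[[0,-29,-30],[0,0,0],0],[[0,-29,-30],[0,0,0],0],[[0,-29,-25],[0,0,0],0],[[0,-29,-20],[0,0,0],0],[[0,-29,-15],[0,0,0],0]])

```text
t: 26.5
position: [0.548, -0.3103, 0.1359]
eef_rot: [0.0, 0.999, 0.036, -0.0]
ft_force: [-0.8, 0.9, 1.1]
finger_gap: 0.0001
gripper_force: 0.9
```

Call:
drive_tool(moves=[[[0,0,4],[0,0,0],0],[[0,0,8],[0,0,0],0],[[0,0,12],[0,0,0],0],[[0,0,16],[0,0,0],0],[[0,0,19],[0,0,0],0],[[0,0,22],[0,0,0],0],[[0,0,24],[0,0,0],0],[[0,0,26],[0,0,0],0],[[0,0,28],[0,0,0],0],[[0,0,28],[0,0,0],0]])

```text
t: 27.5
position: [0.5482, -0.3096, 0.1081]
eef_rot: [0.0, 0.999, 0.037, -0.0]
ft_force: [0.7, -0.0, -0.4]
finger_gap: 0.0006
gripper_force: 0.0
```

Call:
drive_tool(moves=[[[0,0,1],[0,0,0],0],[[0,0,2],[0,0,0],0],[[0,0,3],[0,0,0],0],[[0,0,4],[0,0,0],0],[[0,0,4],[0,0,0],0],[[0,0,4],[0,0,0],0],[[0,0,4],[0,0,0],0],[[0,0,4],[0,0,0],0],[[0,0,4],[0,0,0],0],[[0,0,4],[0,0,0],0]])

```text
t: 28.5
position: [0.5484, -0.3096, 0.1065]
eef_rot: [0.0, 0.999, 0.037, 0.001]
ft_force: [-2.8, 2.6, 15.1]
finger_gap: 0.0005
gripper_force: 7.6
```

Firm stop at tip z 0.0845, so the bar should be level. I retreat and verify.

Call:
drive_tool(moves=[[[0,0,-10],[0,0,0],0],[[-5,0,-30],[0,0,0],0],[[-20,0,-60],[0,0,0],0],[[-40,0,-90],[0,0,0],0],[[-60,0,-110],[0,0,0],0],[[-60,0,-110],[0,0,0],0],[[-60,0,-110],[0,0,0],0],[[-60,0,-110],[0,0,0],0],[[-60,0,-110],[0,0,0],0],[[-60,0,-110],[0,0,0],0]])

```text
t: 29.5
position: [0.4887, -0.3133, 0.2133]
eef_rot: [-0.0, 0.999, 0.037, -0.001]
ft_force: [-0.3, -0.4, -0.2]
finger_gap: -0.0002
gripper_force: 0.0
```

```bash
python3 - <<'E'
from station import r
import cv2,numpy as np
from fit import *
s=r.sense();print(s["t"],s["position"],s["ft_force"])
p=[.7563,-.2478,.0737]
im=r.camera("wrist")[:,:,::-1].copy();c=r.calibration("wrist")
for q in(knob(1.571,-.197),knob(1.571,-.217),door(0,.183,.007,.095),door(0,0,.007,.095)):
    u=px(c,c2w(p,q));cv2.circle(im,tuple(int(v) for v in u),3,(0,0,255),1)
sc=r.camera("scene")[:,:,::-1].copy();c=r.calibration("scene")
u=px(c,c2w(p,knob(1.571,-.217)));cv2.circle(sc,tuple(int(v) for v in u),3,(0,0,255),1)
a=cv2.resize(im,(400,300));b=cv2.resize(sc[140:240,300:433],(400,300),interpolation=cv2.INTER_CUBIC)
cv2.imwrite("pics/end.png",cv2.hconcat([a,b]))
E
```

```text
29.5 [ 0.48871892 -0.31334786  0.21328666] [-0.32289571 -0.35175596 -0.24084826]
```

View pics/end.png

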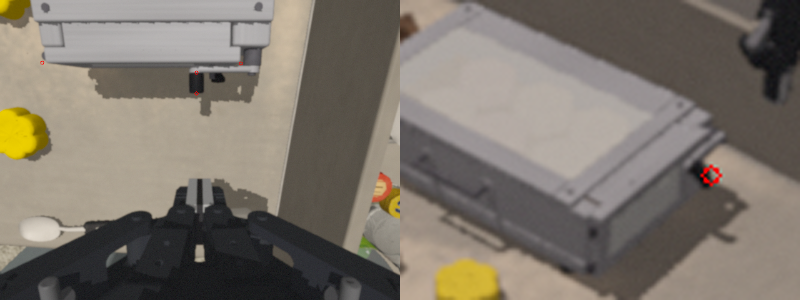

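The bar lies level with its knob at the predicted level position, (196,82) left and (708,172) right. The door is flush, the cakes show as rows under the pane, and the robot is clear.

```bash
python3 -c "
from station import r
print(r.sign_off())"
```

```text
the job is handed in; nothing more can be done
None
```

I pushed the tray home, shut the door, laid the latch bar level across it, and handed the job in at about 30 s; the other things on the table were left alone, and the cakes were only seen through the roof pane at the end.

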